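# Pull the transit clip of the filter cube carrier

### The arm

A 6-joint arm with a two-finger parallel gripper is mounted at the origin on a cart in front of the work surface, level with it; the furniture and walls round the work are solid. World frame = base frame: x ahead of the robot, y to its left, z up, the work surface at z = 0. Lengths are in m, angles in rad, forces in N, time in s.
With the tool pointing down it reaches from about 0.375 to 0.9 m from the base axis. Payload 3.1 kg.
Tool frame: the origin (TCP) lies at the very end of the fingers, on their centre line; the grasp point (between the pads) lies 19 mm behind it; z points along the fingers, y is the direction in which the jaws open and shut (so a half turn about z gives the same grasp; the last joint's range is limited). The gripper opens to 87 mm and grips with 3 to 60 N. Pads are 19 mm wide; open, the fingers measure 117 mm over their backs; the gripper's body (75 mm by 190 mm) begins 51 mm behind the grasp point.
Start: joints at [0.932, 0.527, 1.433, -0, 1.181, -0.178], TCP at [0.277, 0.56, 0.193] pointing down, gripper open.
Joint ranges: [-3.08, 3.08], [-0.75, 2.2], [0.22, 2.44], [-1.43, 4.57], [0, 2.65], [-2.85, 2.85]. Speed limits (rad/s): [2.79, 2.79, 3.14, 3.14, 3.14, 3.14].

### API

Orientations are given as a unit quaternion [x, y, z, w].
In Python, from rig import robot gives the robot as it stands.
- The arm moves only by the tool arm_command, never from a script. Its argument "targets" is a list of rows, each a list of 5 numbers: the shift along the tool's x, y, z in cm, then the turn about the tool's z in rad, then the finger opening in cm, from 0 to 8.7. In form: [[dx, dy, dz, spin, hand], ...]. A call has 1 to 5 rows; each row is the pose to reach, as a shift and turn from the pose commanded when the call began, along the tool's axes at that moment; what a row does not reach only later rows make up. A row lasts 1/8 s, in which the tool goes at most 62.5 mm and 10.7 degrees, less where a joint would pass 70% of its speed; a pose out of reach is approached as far as the arm can. A call with a gripper value outside its range is refused whole. The fingers move at their own pace and stop on an object; "newtons" is the grip in N (left out, the last holds). Time passes only in rows, so rows that repeat a pose let the fingers close. It gives the time, the measured TCP pose, the force and the opening at its end, in the units of the state.
- robot.get_obs(): the state, without advancing time (a new reading comes with each control period).
- robot.camera(name): name is "scene" or "top" or "wrist"; returns (picture, depth): 480x640x3 uint8, red, green, blue; 480x640 float32, m along the optical axis (not along the pixel's ray), 0 where there is no reading.
- robot.camera_model(name): a dict with "mtx" (3x3 intrinsics, pixels), "extrinsics" (4x4, takes a point from world to camera coordinates). Camera axes: x right, y up, looking along -z (the intrinsics and any distortion apply to the point x, -y, -z); pixel columns grow to the right and rows downward; lengths in m; the calibration is good to about 2 mm. A picture is of the moment at which its call begins: read the wrist's pose just before it. camera_model takes no time and is no camera call; for the wrist camera it gives the pose at the moment of the call.
- robot.hand_in(): hands the job in, once; it reports no verdict.
The state is a dict: "time": time; "q": joint angles; "joint_velocities": joint speeds; "joint_torque": joint torques, N m; "position": TCP position; "tool_rot": TCP orientation; "ft_force": force on the tool from outside, world axes, zero at the start; "moment": the same for the moment, N m; "grip_width": finger opening in m.
Only numpy, scipy, OpenCV 4.12 (cv2) and the standard library are available. Lean on these libraries where they do the work, as an engineer would, in place of code of your own. Each camera call takes 0.05 s, during which the arm holds its last target.

### The job

Two transport carriers are pinned down on the optical table, each by an upright pin with a spring clip through it. Unlock the one that carries the black filter cube: pull its clip straight out of the pin by the loop and lay it flat inside the steel parts tray. Leave the clip of the carrier with the objective lens in its pin.

Things in the scene. Friction and masses are not known exactly. Their poses are not given: they have to be found in the camera images.
- cube_clip_loop (a point): Centre of the level wire loop of the filter cube's clip: grip from above, closing along x. Axes: y points from pin to loop (the way to pull), z up. 5 mm wire; loop 31 mm wide over two straight sides parallel to y, from y -14 to +12 mm; it ends at y +21. Locked, it is 53 mm from the pin's axis, about 42 mm above the table (a 9 mm cable may lie below), drooping 4 degrees. Clip 97 mm long, 45 g.
- cube_clip_tip (a point): End of the same clip's straight leg, on the wire's axis, 73 mm from the loop's centre (at its y -73 mm), 11 mm beyond the pin (18 mm thick, top 64 mm above the table, on a fixed plate 80x104 mm, its top 16 mm up). A sprung outer leg on the +x side grips the pin: it lets go within 20 mm of pull, below 15 N; all is free after 35 mm. The black cube (40x38x41 mm) stands on the plate 50 mm beyond the pin.
- parts_tray: Open steel parts tray, 116 mm along its x, 156 mm along its y and 18 mm high, with 3 mm walls and floor (inner floor 3 mm above the table). Origin at the centre of its underside, z up. Loose, 0.6 kg, turned by up to about 20 degrees.
- lens_clip_loop (a point): Centre of the loop of the other clip, of the same shape and axes, in the pin of an identical carrier on which an objective lens (white barrel, 34 mm thick, 60 mm high) stands in place of the cube. To be left in its pin.

How it is judged:
By the outcome, as a careful person would: the job done as asked, in the order asked, and still so for the second after the job is handed in, with the robot touching nothing.
It also fails if it takes over 43 s, if anything falls off the work surface, if the arm or the gripper's body presses on something with over 40 N, if the wrist force passes 120 N, or if a joint passes its speed limit or range.

## Working session

There is one attempt and no reset: what is moved stays moved. The work goes in short steps, Python scripts to look and compute and a tool call to move; the robot and the scene stay as the last step left them, time stands still between calls to the robot, and variables do not carry over. Pictures are saved under pics/ and viewed, and the job is handed in when it is done.

Besides the shell and the picture viewer there is one more tool, called after ">>>" by a JSON object that holds its "op" and its "data", one argument or row to a line. arm_command: Moves the arm, as the interface text tells. Its arguments: {"type":"object","properties":{"targets":{"type":"array","items":{"type":"array","items":{"type":"number"}}},"newtons":{"type":"number"}},"required":["targets"]}

```bash
ls; mkdir -p pics
python3 - <<'E'
from rig import robot
import cv2,numpy as np
o=robot.get_obs();print({k:np.round(v,3) for k,v in o.items()})
for n in ("scene","top","wrist"):
    m=robot.camera_model(n);p,d=robot.camera(n)
    cv2.imwrite(f"pics/{n}0.png",p[:,:,::-1]);np.savez(f"{n}0.npz",p=p,d=d,K=m["mtx"],E=m["extrinsics"])
    print(n,{k:np.round(np.array(v),3).tolist() if k!='x' else 0 for k,v in m.items()},(d>0).mean())
E
```

```text
pics
{'time': np.float64(0.0), 'q': array([ 0.933,  0.528,  1.434,  0.   ,  1.181, -0.179]), 'joint_velocities': array([-0.002, -0.002, -0.   , -0.001,  0.   , -0.001]), 'joint_torque': array([ -0.   , -44.003, -17.66 ,   0.063,   0.058,  -0.   ]), 'position': array([0.277, 0.559, 0.192]), 'tool_rot': array([ 0.228,  0.974, -0.001, -0.   ]), 'ft_force': array([-0.324, -0.059, -0.377]), 'moment': array([ 0.025,  0.018, -0.021]), 'grip_width': np.float64(0.087)}
scene {'mtx': [[438.048, 0.0, 316.7], [0.0, 438.048, 238.418], [0.0, 0.0, 1.0]], 'extrinsics': [[0.903, -0.43, 0.003, -0.389], [0.299, 0.633, 0.715, -0.283], [-0.31, -0.644, 0.7, -0.67], [0.0, 0.0, 0.0, 1.0]]} 0.9959342447916667
top {'mtx': [[508.44, 0.0, 325.834], [0.0, 508.44, 238.244], [0.0, 0.0, 1.0]], 'extrinsics': [[0.017, -0.999, 0.03, 0.087], [0.982, 0.023, 0.187, -0.484], [-0.187, 0.027, 0.982, -0.925], [0.0, 0.0, 0.0, 1.0]]} 0.9960970052083333
wrist {'mtx': [[337.092, 0.0, 313.445], [0.0, 337.092, 233.742], [0.0, 0.0, 1.0]], 'extrinsics': [[0.443, 0.896, -0.001, -0.625], [-0.864, 0.427, -0.268, 0.033], [-0.24, 0.119, 0.963, -0.39], [0.0, 0.0, 0.0, 1.0]]} 0.9886100260416667
```

View pics/scene0.png

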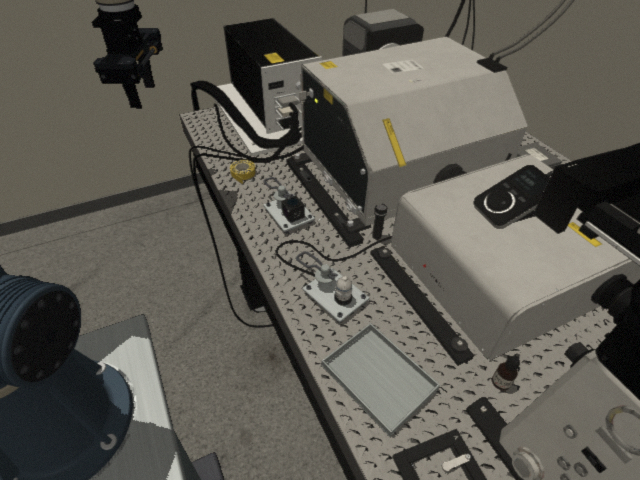

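View pics/top0.png

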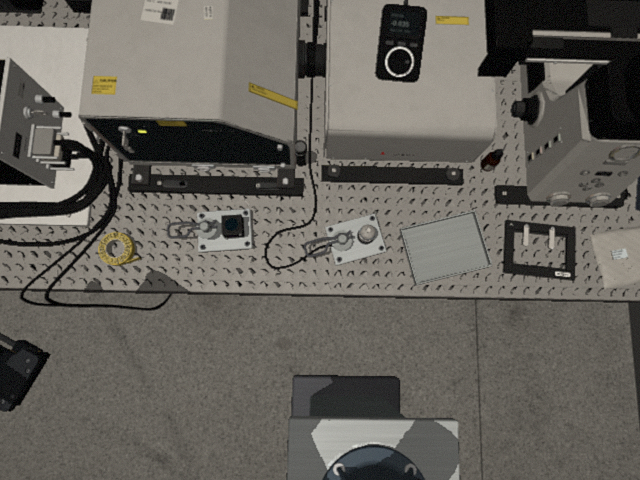

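View pics/wrist0.png

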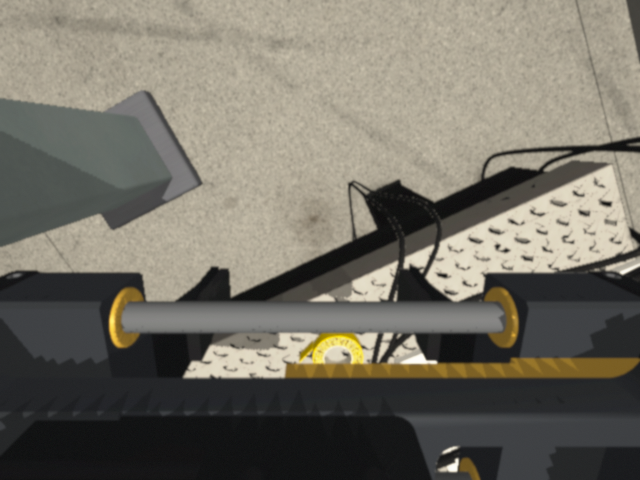

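The scene and top views show the cube carrier at top px (225,230) with its loop to the left at about (180,229). The lens carrier is at (355,240) and the tray at (445,247). I'll enlarge these areas.

Run:
```python
import cv2
a=cv2.imread("pics/top0.png");b=cv2.imread("pics/scene0.png")
cv2.imwrite("pics/topz.png",cv2.resize(a[200:260,150:260],None,fx=7,fy=7,interpolation=cv2.INTER_CUBIC))
cv2.imwrite("pics/scenez.png",cv2.resize(b[165:240,225:325],None,fx=8,fy=8,interpolation=cv2.INTER_CUBIC))
cv2.imwrite("pics/toptray.png",cv2.resize(a[200:300,390:500],None,fx=6,fy=6,interpolation=cv2.INTER_CUBIC))
```

```text
(no output)
```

View pics/topz.png

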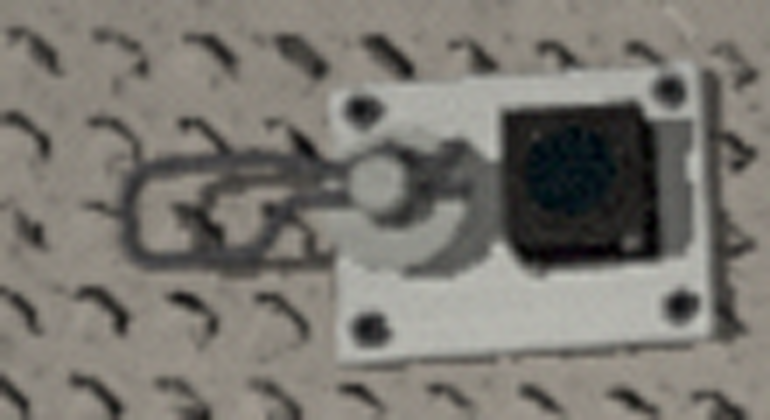

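View pics/scenez.png

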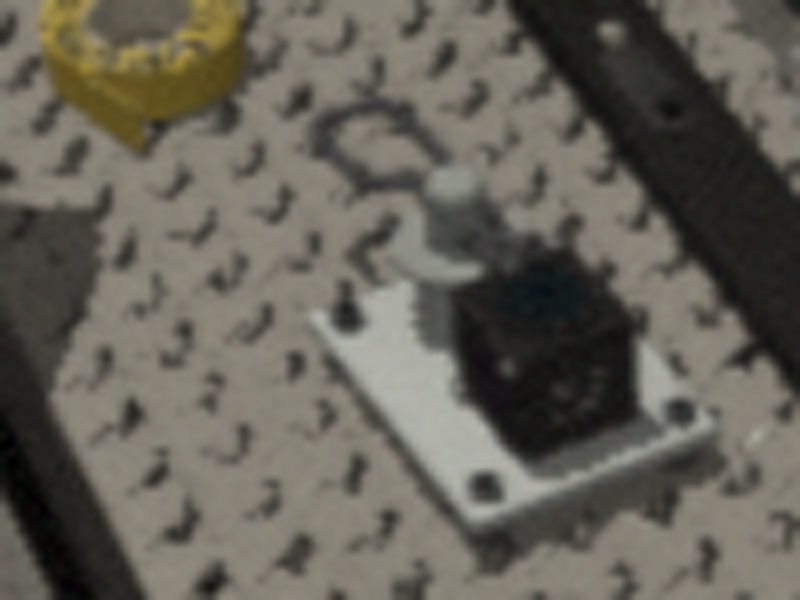

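View pics/toptray.png

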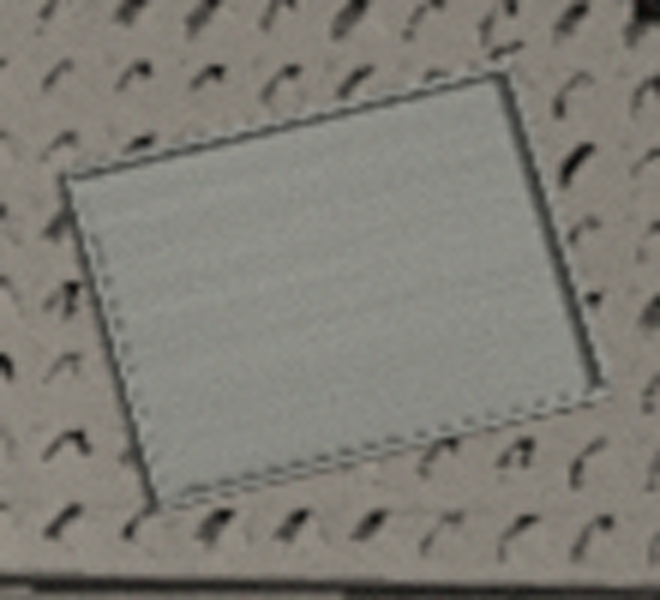

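```bash
cat > h.py <<'E'
import numpy as np
def cast(E,K,uv,z):
    uv=np.atleast_2d(np.array(uv,float));R=E[:3,:3];t=E[:3,3]
    c=-R.T@t
    d=np.c_[(uv[:,0]-K[0,2])/K[0,0],-(uv[:,1]-K[1,2])/K[1,1],-np.ones(len(uv))]@R
    s=(z-c[2])/d[:,2]
    return c+d*s[:,None]
def proj(E,K,P):
    P=np.atleast_2d(P);p=P@E[:3,:3].T+E[:3,3]
    return np.c_[K[0,0]*p[:,0]/-p[:,2]+K[0,2],K[1,1]*-p[:,1]/-p[:,2]+K[1,2]]
def load(n):
    f=np.load(n+".npz");return f["p"],f["d"],f["K"],f["E"]
E
python3 - <<'E'
from h import *
p,d,K,E=load("top0")
s=load("scene0")
Z=lambda pts,x0,y0,f:[[x0+(x+.5)/f-.5,y0+(y+.5)/f-.5] for x,y in pts]
np.set_printoptions(precision=4,suppress=True)
pr=lambda n,a:print(n,a.round(4).tolist())
pr("plate",cast(E,K,Z([(332,92),(700,65),(715,335),(340,362)],150,200,7),.016))
pin=cast(E,K,Z([(378,183)],150,200,7),.064);pr("pin",pin)
pr("loop end,up,up,lo,lo",cast(E,K,Z([(128,212),(180,165),(240,160),(160,260),(240,258)],150,200,7),.042))
S=Z([(452,182)],225,165,8);pr("pin scene",cast(s[3],s[2],S,.064))
pr("loop scene far,left,near(low) ,right",cast(s[3],s[2],Z([(370,103),(318,145),(365,182),(430,145)],225,165,8),.042))
T=Z([(66,178),(500,70),(603,395),(155,508)],390,200,6)
for z in(.018,0):
  t=cast(E,K,T,z);pr("tray",t);print(np.linalg.norm(t-np.roll(t,-1,0),axis=1),t.mean(0),[np.degrees(np.arctan2(*(t[j]-t[i])[[1,0]])) for i,j in((1,0),(2,3),(3,0),(2,1))])
# depth at pin, loop
def pt(p,d,K,E,u,v):
    z=d[v,u];c=np.array([(u-K[0,2])/K[0,0]*z,-(v-K[1,2])/K[1,1]*z,-z]);return (c-E[:3,3])@E[:3,:3]
for u,v in((204,226),(170,230),(185,236),(180,223),(232,224),(445,247)):print(u,v,pt(p,d,K,E,u,v))
# lens
print("lens",pt(p,d,K,E,367,233),pt(p,d,K,E,345,238))
E
```

```text
plate [[0.5331, 0.35, 0.016], [0.5435, 0.2475, 0.016], [0.4664, 0.2398, 0.016], [0.4564, 0.3429, 0.016]]
pin [[0.4972, 0.3251, 0.064]]
loop end,up,up,lo,lo [[0.4922, 0.3968, 0.042], [0.5056, 0.3837, 0.042], [0.5074, 0.3676, 0.042], [0.4792, 0.3872, 0.042], [0.4802, 0.3657, 0.042]]
pin scene [[0.4958, 0.3221, 0.064]]
loop scene far,left,near(low) ,right [[0.4978, 0.395, 0.042], [0.4765, 0.3822, 0.042], [0.4826, 0.3597, 0.042], [0.5063, 0.3681, 0.042]]
tray [[0.509, -0.0516, 0.018], [0.5492, -0.1971, 0.018], [0.4408, -0.227, 0.018], [0.4009, -0.0793, 0.018]]
[0.151  0.1124 0.153  0.1117] [ 0.475  -0.1387  0.018 ] [np.float64(105.4355392625472), np.float64(105.13356942688459), np.float64(14.391268874183698), np.float64(15.41259814712417)]
tray [[0.5129, -0.0548, 0.0], [0.5538, -0.203, 0.0], [0.4434, -0.2334, 0.0], [0.4027, -0.083, 0.0]]
[0.1538 0.1145 0.1558 0.1137] [ 0.4782 -0.1435  0.    ] [np.float64(105.43553926254715), np.float64(105.13356942688459), np.float64(14.391268874183707), np.float64(15.412598147124198)]
204 226 [0.4964 0.324  0.0654]
170 230 [0.4997 0.4036 0.0036]
185 236 [0.4802 0.3624 0.0469]
180 223 [0.5048 0.3733 0.0479]
232 224 [0.5036 0.2741 0.0552]
445 247 [ 0.478  -0.1428  0.0039]
lens [0.4884 0.0211 0.0744] [0.4803 0.0611 0.0626]
```

```bash
cat >> h.py <<'E'
from scipy.spatial.transform import Rotation as Ro
def cloud(p,d,K,E):
    v,u=np.nonzero(d>0);z=d[v,u]
    c=np.c_[(u-K[0,2])/K[0,0]*z,-(v-K[1,2])/K[1,1]*z,-z]
    return (c-E[:3,3])@E[:3,:3],u,v
def go(o,xyz,yaw_deg):
    "shift cm along tool axes, spin rad, so tool y points to yaw_deg (mod 180)"
    R=Ro.from_quat(o["tool_rot"]).as_matrix()
    dl=R.T@(np.array(xyz)-o["position"])*100
    cur=np.degrees(np.arctan2(R[1,1],R[0,1]))
    dy=(yaw_deg-cur+90)%180-90
    print("shift cm",dl.round(2),"spin",round(-np.radians(dy),3),"yaw",round(cur,1),"pos",o["position"].round(4),"F",o["ft_force"].round(1),"w",round(float(o["grip_width"]),4),"t",round(float(o["time"]),2))
E
python3 - <<'E'
from h import *
from rig import robot
for n in("top0","scene0"):
    P,u,v=cloud(*load(n))
    for nm,xr,yr in(("clip",(.36,.62),(.3,.5)),("tray",(.34,.6),(-.25,0)),("path",(.34,.6),(0,.3))):
        m=(P[:,0]>xr[0])&(P[:,0]<xr[1])&(P[:,1]>yr[0])&(P[:,1]<yr[1])
        for x in np.arange(xr[0],xr[1],.02):
            k=m&(P[:,0]>=x)&(P[:,0]<x+.02)
            if k.any() and P[k,2].max()>.07: print(n,nm,round(x,2),P[k,2].max().round(3),P[k][P[k,2].argmax()].round(3))
m=robot.camera_model("wrist");E=m["extrinsics"];print("wristcam",-E[:3,:3].T@E[:3,3])
go(robot.get_obs(),[.4925,.376,.15],5)
E
```

```text
top0 clip 0.58 0.229 [0.597 0.425 0.229]
top0 clip 0.6 0.266 [0.619 0.432 0.266]
top0 path 0.48 0.078 [0.493 0.018 0.078]
top0 path 0.5 0.074 [0.5   0.015 0.074]
scene0 clip 0.58 0.228 [0.6   0.42  0.228]
scene0 clip 0.6 0.265 [0.62  0.442 0.265]
scene0 path 0.48 0.077 [0.497 0.017 0.077]
wristcam [0.21236765 0.59296865 0.38437942]
shift cm [-27.46  -6.88   4.24] spin 1.024 yaw 63.7 pos [0.277  0.5596 0.1924] F [ 0.3 -0.2  1.1] w 0.0867 t 0.15
```

Run:
```python
from h import *
P=np.vstack([cloud(*load(n))[0] for n in("top0","scene0")])
for y in np.arange(.26,.6,.03):
    print(round(y,2),[(round(z,2), round(float(P[k,0].min()),3)) for z in np.arange(.04,.4,.04) if (k:=(P[:,1]>=y)&(P[:,1]<y+.03)&(P[:,2]>=z)&(P[:,2]<z+.04)&(P[:,0]>.54)&(P[:,0]<.9)).any()])
```

```text
0.26 [(np.float64(0.04), 0.618), (np.float64(0.08), 0.619), (np.float64(0.12), 0.619), (np.float64(0.16), 0.618), (np.float64(0.2), 0.618), (np.float64(0.24), 0.618)]
0.29 [(np.float64(0.04), 0.616), (np.float64(0.08), 0.618), (np.float64(0.12), 0.619), (np.float64(0.16), 0.618), (np.float64(0.2), 0.619), (np.float64(0.24), 0.618)]
0.32 [(np.float64(0.04), 0.612), (np.float64(0.08), 0.619), (np.float64(0.12), 0.618), (np.float64(0.16), 0.619), (np.float64(0.2), 0.619), (np.float64(0.24), 0.618)]
0.35 [(np.float64(0.04), 0.613), (np.float64(0.08), 0.619), (np.float64(0.12), 0.619), (np.float64(0.16), 0.619), (np.float64(0.2), 0.619), (np.float64(0.24), 0.618)]
0.38 [(np.float64(0.04), 0.618), (np.float64(0.08), 0.619), (np.float64(0.12), 0.617), (np.float64(0.16), 0.619), (np.float64(0.2), 0.618), (np.float64(0.24), 0.618)]
0.41 [(np.float64(0.04), 0.618), (np.float64(0.08), 0.619), (np.float64(0.12), 0.618), (np.float64(0.16), 0.594), (np.float64(0.2), 0.589), (np.float64(0.24), 0.618)]
0.44 [(np.float64(0.04), 0.589), (np.float64(0.08), 0.619), (np.float64(0.12), 0.619), (np.float64(0.16), 0.618), (np.float64(0.2), 0.619), (np.float64(0.24), 0.618)]
0.47 [(np.float64(0.04), 0.617), (np.float64(0.08), 0.617), (np.float64(0.12), 0.618), (np.float64(0.16), 0.618), (np.float64(0.2), 0.616), (np.float64(0.24), 0.617)]
0.5 [(np.float64(0.04), 0.568), (np.float64(0.08), 0.61)]
0.53 [(np.float64(0.04), 0.559), (np.float64(0.08), 0.614)]
0.56 [(np.float64(0.04), 0.603), (np.float64(0.08), 0.603)]
0.59 [(np.float64(0.04), 0.602), (np.float64(0.08), 0.601), (np.float64(0.12), 0.608)]
```

Run:
```python
from h import *
import cv2
for n in("top0","scene0"):
    P,u,v=cloud(*load(n))
    k=(P[:,1]>.36)&(P[:,1]<.5)&(P[:,2]>.1)&(P[:,2]<.28)&(P[:,0]>.5)&(P[:,0]<.612)
    print(n,k.sum());print(np.c_[P[k].round(3),u[k],v[k]][np.argsort(P[k,0])][::max(1,k.sum()//25)])
    k=(P[:,0]<.4)&(P[:,1]>.45)&(P[:,2]>.15)&(P[:,2]<.6)
    Rm=np.array([[-.896,.444],[.444,.897]]) # tool x,y
    q=(P[k,:2]-[.277,.5596])@Rm.T; zz=P[k,2]-.1924
    for z in np.arange(0,.3,.02):
        w=(zz>=z)&(zz<z+.02)
        if w.any():print(" z",round(z,2),"x",q[w,0].min().round(3),q[w,0].max().round(3),"y",q[w,1].min().round(3),q[w,1].max().round(3),w.sum())
a=cv2.imread("pics/top0.png");b=cv2.imread("pics/scene0.png")
c=np.vstack([cv2.resize(a[90:210,80:250],(765,540//2*1+20),interpolation=cv2.INTER_CUBIC),cv2.resize(b[60:160,260:420],(765,300),interpolation=cv2.INTER_CUBIC)])
cv2.imwrite("pics/prot.png",c)
```

```text
top0 107
[[  0.589   0.426   0.211 125.    149.   ]
 [  0.589   0.425   0.224 123.    146.   ]
 [  0.59    0.425   0.218 124.    147.   ]
 [  0.591   0.425   0.211 126.    148.   ]
 [  0.591   0.425   0.228 122.    144.   ]
 [  0.593   0.425   0.219 124.    145.   ]
 [  0.594   0.425   0.217 125.    145.   ]
 [  0.595   0.426   0.227 122.    142.   ]
 [  0.595   0.426   0.191 130.    150.   ]
 [  0.595   0.424   0.209 127.    146.   ]
 [  0.595   0.424   0.195 130.    149.   ]
 [  0.595   0.424   0.185 132.    151.   ]
 [  0.596   0.428   0.18  131.    152.   ]
 [  0.596   0.425   0.197 129.    148.   ]
 [  0.596   0.424   0.227 123.    141.   ]
 [  0.597   0.429   0.191 128.    149.   ]
 [  0.597   0.423   0.212 127.    144.   ]
 [  0.598   0.424   0.229 123.    140.   ]
 [  0.599   0.423   0.217 126.    142.   ]
 [  0.6     0.423   0.219 126.    141.   ]
 [  0.601   0.424   0.212 127.    142.   ]
 [  0.602   0.425   0.217 125.    140.   ]
 [  0.604   0.425   0.226 123.    137.   ]
 [  0.604   0.424   0.216 126.    139.   ]
 [  0.605   0.427   0.227 122.    136.   ]
 [  0.609   0.42
[... 1260 characters left out ...]
 [6.03e-01 4.22e-01 2.10e-01 3.05e+02 9.80e+01]
 [6.04e-01 4.24e-01 2.25e-01 3.05e+02 9.10e+01]
 [6.09e-01 4.29e-01 2.20e-01 3.06e+02 9.20e+01]
 [6.09e-01 4.25e-01 2.14e-01 3.07e+02 9.50e+01]
 [6.11e-01 4.25e-01 2.19e-01 3.08e+02 9.30e+01]]
 z 0.02 x -0.011 0.014 y -0.057 0.052 109
 z 0.04 x -0.011 0.013 y -0.058 0.053 190
 z 0.06 x -0.011 0.013 y -0.063 0.056 176
 z 0.08 x -0.035 0.036 y -0.09 0.075 121
 z 0.1 x -0.038 0.039 y -0.093 0.085 701
 z 0.12 x -0.038 0.038 y -0.101 0.094 736
 z 0.14 x -0.037 0.038 y -0.099 0.091 861
 z 0.16 x -0.024 0.024 y -0.055 0.018 387
 z 0.18 x -0.037 0.037 y -0.055 0.011 604
 z 0.2 x -0.038 0.039 y -0.043 0.024 505
 z 0.22 x -0.035 0.035 y -0.039 -0.001 206
```

View pics/prot.png

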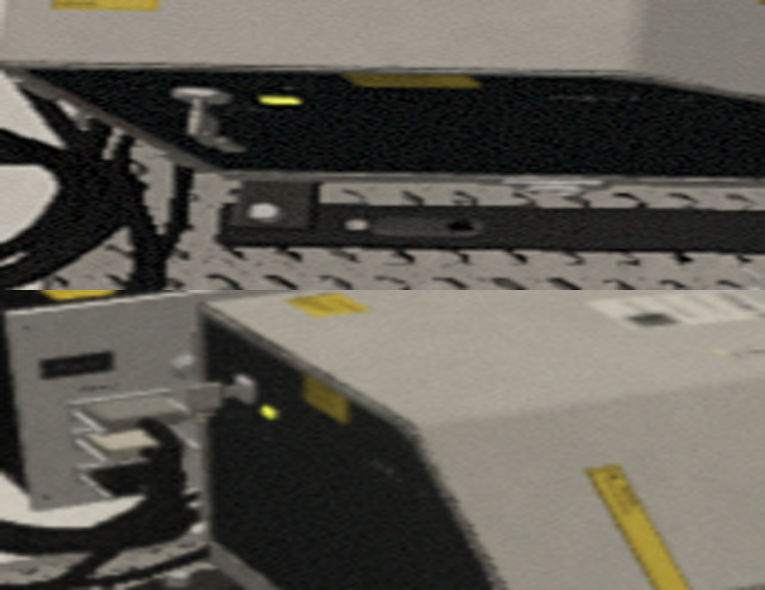

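Run:
```python
from h import *
from rig import robot
go(robot.get_obs(),[.43,.376,.15],5)
```

```text
shift cm [-21.86  -9.65   4.25] spin 1.024 yaw 63.7 pos [0.277  0.5596 0.1924] F [ 0.3 -0.2  1.1] w 0.0867 t 0.15
```

>>> {"op": "arm_command", "data": {
  "targets": [
    [-21.9,-9.7,4.2,1.024,6.0],
    [-21.9,-9.7,4.2,1.024,6.0],
    [-21.9,-9.7,4.2,1.024,6.0],
    [-21.9,-9.7,4.2,1.024,6.0],
    [-21.9,-9.7,4.2,1.024,6.0]
  ]
}}

```text
time: 0.78
position: [0.4328, 0.3725, 0.1501]
tool_rot: [0.648, 0.762, -0.001, 0.0]
ft_force: [-0.5, 1.0, 0.7]
grip_width: 0.0606
```

Run:
```python
from h import *
from rig import robot
go(robot.get_obs(),[.43,.376,.15],5)
```

```text
shift cm [ 0.39 -0.22  0.01] spin 0.074 yaw 9.3 pos [0.4328 0.3725 0.1501] F [-0.5  1.   0.7] w 0.0606 t 0.78
```

>>> {"op": "arm_command", "data": {
  "targets": [
    [0,0,0,0.074,6.0],
    [0,0,0,0.074,6.0]
  ]
}}

```text
time: 1.02
position: [0.4305, 0.3756, 0.1508]
tool_rot: [0.671, 0.742, -0.0, -0.0]
ft_force: [-0.5, -0.1, 0.5]
grip_width: 0.0598
```

Run:
```python
from h import *
from rig import robot
import cv2
go(robot.get_obs(),[.4925,.376,.055],5)
m=robot.camera_model("wrist");p,d=robot.camera("wrist")
cv2.imwrite("pics/w1.png",p[:,:,::-1]);np.savez("w1.npz",p=p,d=d,K=m["mtx"],E=m["extrinsics"])
print(proj(m["extrinsics"],m["mtx"],[[.4925,.376,.042],[.4966,.3235,.064]]))
```

```text
shift cm [-0.58  6.18  9.58] spin 0.013 yaw 5.7 pos [0.4305 0.3756 0.1508] F [-0.5 -0.1  0.5] w 0.0598 t 1.02
[[378.93399487 229.81058129]
 [379.18751953 292.4793025 ]]
```

View pics/w1.png

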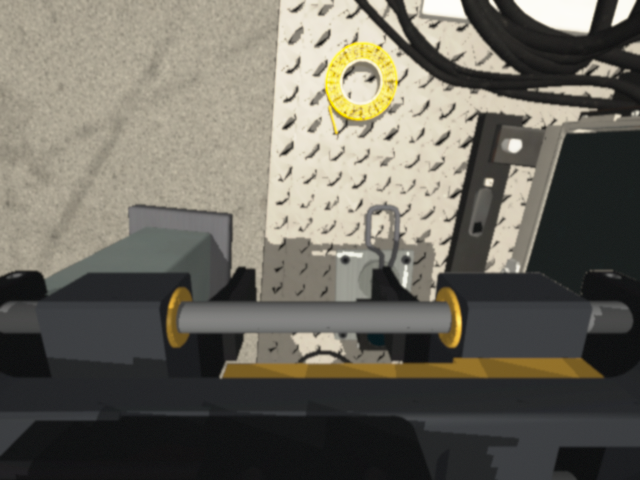

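The wrist view shows the loop with its end near px (384,207) and its sides near columns 368 and 397. I'll enlarge it to measure.

Run:
```python
import cv2
a=cv2.imread("pics/w1.png")
cv2.imwrite("pics/w1z.png",cv2.resize(a[195:275,335:425],None,fx=7,fy=7,interpolation=cv2.INTER_CUBIC))
```

```text
(no output)
```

View pics/w1z.png

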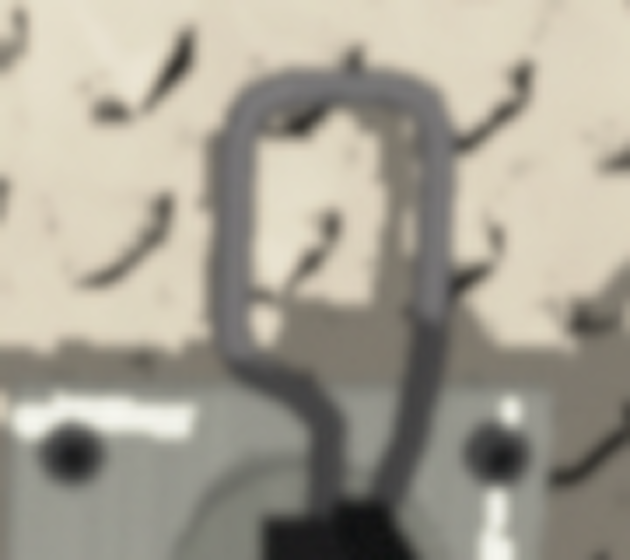

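Run:
```python
from h import *
from rig import robot
p,d,K,E=load("w1")
Z=lambda pts:[[335+(x+.5)/7-.5,195+(y+.5)/7-.5] for x,y in pts]
c=cast(E,K,Z([(240,130),(230,340),(440,130),(430,310),(340,70)]),.042);print(c.round(4))
for i,j in((1,0),(3,2)):print(np.degrees(np.arctan2(*(c[i]-c[j])[[1,0]]))%180)
print(((c[0]+c[2])/2).round(4), np.linalg.norm(c[0]-c[2]))
P,u,v=cloud(p,d,K,E)
for a,b in Z([(235,200),(435,200),(340,85)]):
    k=(abs(u-a)<2)&(abs(v-b)<2);print(P[k][P[k,2].argmax()].round(4))
```

```text
[[0.481  0.3906 0.042 ]
 [0.4838 0.3622 0.042 ]
 [0.5069 0.3932 0.042 ]
 [0.5096 0.369  0.042 ]
 [0.4927 0.3998 0.042 ]]
95.60150311928224
96.4516183704207
[0.4939 0.3919 0.042 ] 0.02602985607389818
[0.4807 0.3823 0.0462]
[0.5079 0.3833 0.0467]
[0.4915 0.397  0.0447]
```

Run:
```python
from h import *
from rig import robot
o=robot.get_obs()
go(o,[.4305,.3775,.052],5.7)
go(o,[.494,.3775,.052],5.7)
```

```text
shift cm [0.17 0.03 9.89] spin 0.001 yaw 5.8 pos [0.4304 0.3758 0.1509] F [-0.6 -0.1  0.1] w 0.0602 t 1.07
shift cm [-0.47  6.35  9.89] spin 0.001 yaw 5.8 pos [0.4304 0.3758 0.1509] F [-0.6 -0.1  0.1] w 0.0602 t 1.07
```

>>> {"op": "arm_command", "data": {
  "targets": [
    [0.1,0,5.0,0,6.0],
    [0.1,0,9.9,0,6.0],
    [0.1,0,9.9,0,6.0],
    [-0.2,3.2,9.9,0,6.0],
    [-0.5,6.3,9.9,0,6.0]
  ]
}}

```text
time: 1.7
position: [0.4954, 0.3784, 0.0546]
tool_rot: [0.67, 0.742, 0.002, 0.001]
ft_force: [0.2, -0.2, 0.2]
grip_width: 0.0603
```

>>> {"op": "arm_command", "data": {
  "targets": [
    [0,0,0,0,6.0],
    [0,0,0,0,6.0]
  ]
}}

```text
time: 1.95
position: [0.4933, 0.3775, 0.0535]
tool_rot: [0.671, 0.742, 0.0, -0.0]
ft_force: [-0.4, -1.1, -0.0]
grip_width: 0.0599
```

Run:
```python
from h import *
from rig import robot
import cv2
go(robot.get_obs(),[.494,.3775,.035],5.7)
for n in("scene","wrist"):
    p,d=robot.camera(n)
    cv2.imwrite(f"pics/{n}2.png",p[:,:,::-1])
    if n=="scene":cv2.imwrite("pics/s2z.png",cv2.resize(p[110:240,190:340,::-1],None,fx=5,fy=4.6,interpolation=cv2.INTER_CUBIC))
```

```text
shift cm [-0.    0.07  1.85] spin 0.001 yaw 5.7 pos [0.4933 0.3775 0.0535] F [-0.4 -1.1 -0. ] w 0.0599 t 1.95
```

View pics/s2z.png

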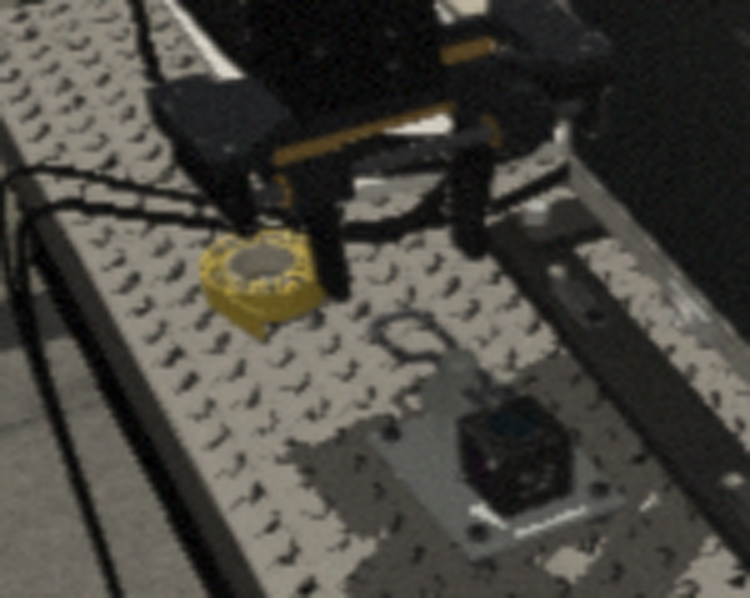

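View pics/wrist2.png

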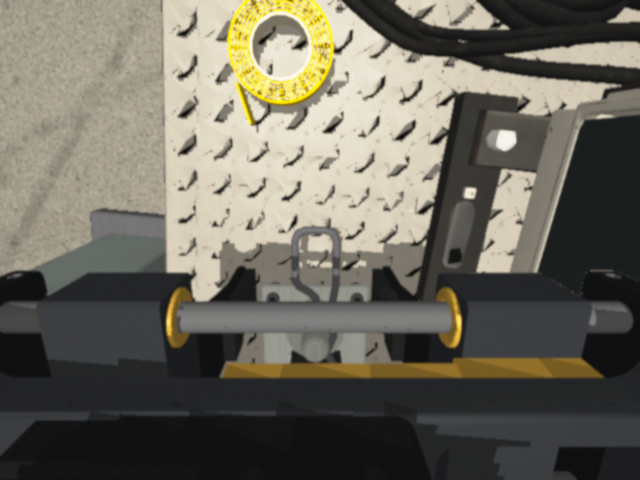

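Run:
```python
from h import *
p,d,K,E=load("scene0")
q=proj(E,K,[[.4933,.3775,.0535],[.4635,.3745,.0535],[.523,.3805,.0535],[.494,.3775,.042],[.4966,.3235,.064]])
print(q.round(1),((q-[190,110])*[5,4.6]).round())
from rig import robot
m=robot.camera_model("wrist")
print(proj(m["extrinsics"],m["mtx"],[[.4933,.3775,.0535],[.4635,.3745,.0535],[.523,.3805,.0535],[.494,.3775,.042],[.4966,.3235,.064],[.4925,.399,.042]]))
```

```text
[[271.4 178. ]
 [259.8 182. ]
 [282.6 174.1]
 [272.  181.9]
 [281.1 186.9]] [[407. 313.]
 [349. 331.]
 [463. 295.]
 [410. 331.]
 [456. 354.]]
[[313.03044627 266.59339027]
 [263.54367651 266.58067559]
 [362.33065585 266.59054291]
 [314.11744186 260.2014313 ]
 [309.55269487 354.74120293]
 [315.22829046 227.50791948]]
```

Run:
```python
from h import *
from rig import robot
o=robot.get_obs()
m=robot.camera_model("scene");p,d=robot.camera("scene")
E=m["extrinsics"];print("cam",-E[:3,:3].T@E[:3,3])
P,u,v=cloud(p,d,m["mtx"],E)
R=Ro.from_quat(o["tool_rot"]).as_matrix()
L=(P-o["position"])@R   # tool frame
for s in(-1,1):
    k=(L[:,1]*s>.02)&(L[:,1]*s<.055)&(abs(L[:,0])<.04)&(L[:,2]<.012)&(L[:,2]>-.06)&(P[:,2]>.02)
    print(s,k.sum())
    for z in np.arange(-.06,.012,.006):
        w=k&(L[:,2]>=z)&(L[:,2]<z+.006)
        if w.any():print(round(z,3),w.sum(),"x",L[w,0].min().round(3),L[w,0].max().round(3),"y",L[w,1].min().round(3),L[w,1].max().round(3))
```

```text
cam [ 0.22858133 -0.42006847  0.67175828]
-1 81
-0.06 16 x -0.012 0.006 y -0.043 -0.032
-0.054 12 x -0.011 0.011 y -0.042 -0.033
-0.048 16 x -0.012 0.009 y -0.042 -0.035
-0.042 18 x -0.014 0.009 y -0.041 -0.032
-0.036 13 x -0.014 0.011 y -0.041 -0.032
-0.03 6 x -0.011 0.007 y -0.04 -0.032
1 87
-0.06 15 x -0.012 0.009 y 0.028 0.037
-0.054 16 x -0.012 0.008 y 0.028 0.038
-0.048 22 x -0.014 0.009 y 0.028 0.037
-0.042 15 x -0.011 0.011 y 0.028 0.036
-0.036 16 x -0.013 0.01 y 0.027 0.036
-0.03 3 x -0.01 0.001 y 0.028 0.036
```

Run:
```python
from h import *
from rig import robot
import cv2
o=robot.get_obs();m=robot.camera_model("wrist");p,d=robot.camera("wrist")
np.savez("w3.npz",p=p,d=d,K=m["mtx"],E=m["extrinsics"])
P,u,v=cloud(p,d,m["mtx"],m["extrinsics"])
R=Ro.from_quat(o["tool_rot"]).as_matrix();L=(P-o["position"])@R
k=(abs(L[:,0])<.03)&(L[:,2]>-.07)&(L[:,2]<.005)&(abs(L[:,1])<.07)&(abs(L[:,1])>.02)
for z in np.arange(-.07,.005,.006):
    for s in(-1,1):
        w=k&(L[:,2]>=z)&(L[:,2]<z+.006)&(L[:,1]*s>0)
        if w.any():print(round(z,3),s,w.sum(),"x",L[w,0].min().round(3),L[w,0].max().round(3),"y",L[w,1].min().round(3),L[w,1].max().round(3),"u",u[w].min(),u[w].max(),"v",v[w].min(),v[w].max())
c=p[220:340,180:440]
cv2.imwrite("pics/w3z.png",cv2.resize(c[:,:,::-1],None,fx=3,fy=3,interpolation=cv2.INTER_CUBIC))
```

```text
-0.07 -1 154 x -0.009 0.013 y -0.041 -0.029 u 208 243 v 295 346
-0.07 1 157 x -0.009 0.013 y 0.031 0.043 u 384 419 v 295 347
-0.064 -1 179 x -0.009 0.013 y -0.04 -0.029 u 215 244 v 288 336
-0.064 1 179 x -0.009 0.012 y 0.031 0.042 u 383 412 v 289 337
-0.058 -1 192 x 0.004 0.013 y -0.039 -0.029 u 221 247 v 283 300
-0.058 1 194 x 0.004 0.013 y 0.031 0.041 u 380 405 v 283 300
-0.052 -1 156 x 0.001 0.013 y -0.038 -0.029 u 227 250 v 278 300
-0.052 1 152 x 0.001 0.012 y 0.031 0.04 u 377 400 v 278 300
-0.046 -1 154 x -0.002 0.012 y -0.038 -0.029 u 231 252 v 273 300
-0.046 1 166 x -0.001 0.013 y 0.031 0.04 u 374 396 v 272 300
-0.04 -1 156 x -0.005 0.012 y -0.038 -0.029 u 234 255 v 268 300
-0.04 1 150 x -0.005 0.013 y 0.031 0.04 u 372 394 v 268 300
-0.034 -1 110 x -0.006 0.012 y -0.038 -0.029 u 237 256 v 266 300
-0.034 1 108 x -0.006 0.012 y 0.031 0.04 u 371 390 v 266 300
-0.028 -1 1 x 0.01 0.01 y -0.033 -0.033 u 248 248 v 268 268
```

View pics/w3z.png

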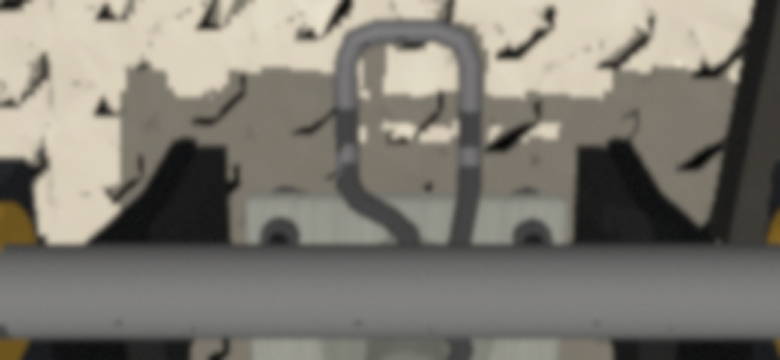

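Both depth cameras put the visible finger ends about 28 mm behind the reported TCP, with the whole gripper shifted the same way. Going down to a reported z of about 6 mm is safe whichever is right, so I'll step down while watching the force.

>>> {"op": "arm_command", "data": {
  "targets": [
    [0,0.1,1.5,0,6.0],
    [0,0.1,3.0,0,6.0],
    [0,0.1,4.0,0,6.0],
    [0,0.1,4.0,0,6.0]
  ]
}}

```text
time: 2.65
position: [0.4936, 0.3768, 0.0104]
tool_rot: [0.671, 0.741, -0.002, -0.001]
ft_force: [0.4, 1.2, -0.1]
grip_width: 0.0598
```

```bash
cat > chk.py <<'E'
from h import *
from rig import robot
import cv2,sys
tag=sys.argv[1]
o=robot.get_obs();m=robot.camera_model("scene");p,d=robot.camera("scene")
P,u,v=cloud(p,d,m["mtx"],m["extrinsics"])
R=Ro.from_quat(o["tool_rot"]).as_matrix();L=(P-o["position"])@R
for s in(-1,1):
    k=(L[:,1]*s>.01)&(L[:,1]*s<.06)&(abs(L[:,0])<.016)&(L[:,2]>-.06)&(P[:,2]>.018)&(L[:,2]<.05)
    print("finger",s,k.sum(),"lowest z (world)",np.sort(P[k,2])[:5].round(4),"tool z",L[k,2].max().round(4), "y",np.percentile(L[k,1],[5,95]).round(3))
go(o,o["position"],5.7)
uv=proj(m["extrinsics"],m["mtx"],o["position"])[0].astype(int)
x0,y0=max(0,uv[0]-65),max(0,uv[1]-60)
cv2.imwrite(f"pics/s{tag}.png",cv2.resize(p[y0:y0+110,x0:x0+130,::-1],None,fx=5,fy=5,interpolation=cv2.INTER_CUBIC))
p,d=robot.camera("wrist")
cv2.imwrite(f"pics/w{tag}.png",cv2.resize(p[130:350,150:480,::-1],None,fx=2.4,fy=2.4,interpolation=cv2.INTER_CUBIC))
E
python3 chk.py 4
```

```text
finger -1 89 lowest z (world) [0.038  0.0393 0.0396 0.0409 0.041 ] tool z -0.0275 y [-0.042 -0.015]
finger 1 90 lowest z (world) [0.0388 0.0392 0.0396 0.0397 0.0403] tool z -0.0284 y [0.011 0.036]
shift cm [0. 0. 0.] spin -0.0 yaw 5.7 pos [0.4936 0.3768 0.0104] F [ 0.4  1.2 -0.1] w 0.0598 t 2.65
```

View pics/s4.png

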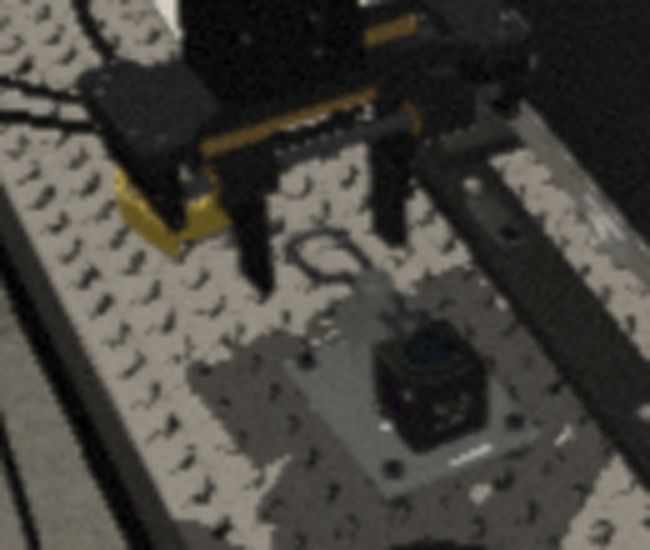

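View pics/w4.png

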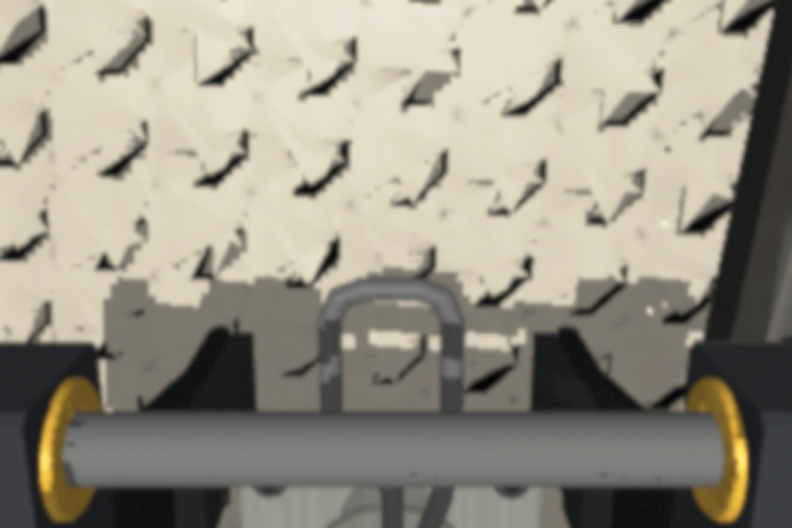

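>>> {"op": "arm_command", "data": {
  "targets": [
    [0,0,0.5,0,6.0],
    [0,0,0.5,0,2.5],
    [0,0,0.5,0,2.5],
    [0,0,0.5,0,2.5],
    [0,0,0.5,0,2.5]
  ],
  "newtons": 40
}}

```text
time: 3.38
position: [0.4947, 0.3774, 0.0073]
tool_rot: [0.671, 0.741, 0.0, -0.0]
ft_force: [0.7, -0.0, 0.6]
grip_width: 0.0296
```

>>> {"op": "arm_command", "data": {
  "targets": [
    [0,0,0,0,2.5],
    [0,0,0,0,2.5]
  ]
}}

```text
time: 3.62
position: [0.4947, 0.3774, 0.0072]
tool_rot: [0.671, 0.741, 0.0, -0.0]
ft_force: [1.0, 0.2, -0.8]
grip_width: 0.0293
```

```bash
python3 chk.py 5
```

```text
finger -1 74 lowest z (world) [0.0363 0.0366 0.0374 0.0374 0.0377] tool z -0.0291 y [-0.027 -0.016]
finger 1 74 lowest z (world) [0.0362 0.0383 0.0397 0.0402 0.0422] tool z -0.029 y [0.012 0.021]
shift cm [0. 0. 0.] spin -0.0 yaw 5.7 pos [0.4947 0.3774 0.0072] F [ 1.   0.2 -0.8] w 0.0293 t 3.62
```

View pics/w5.png

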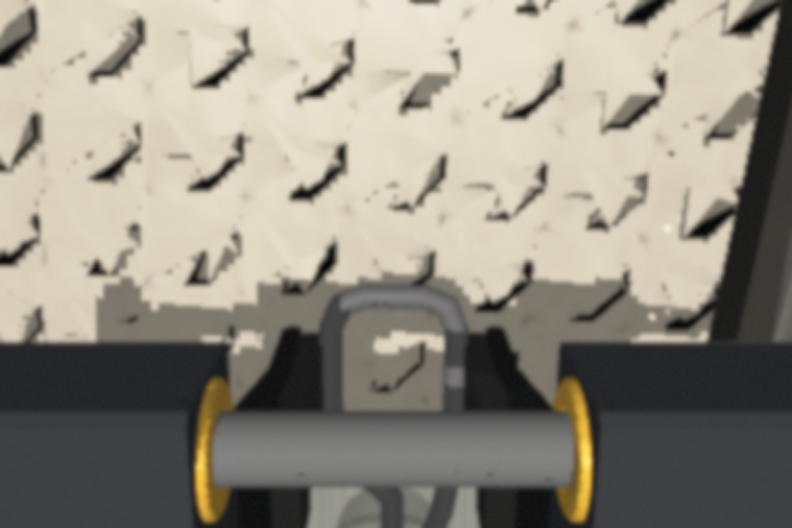

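View pics/s5.png

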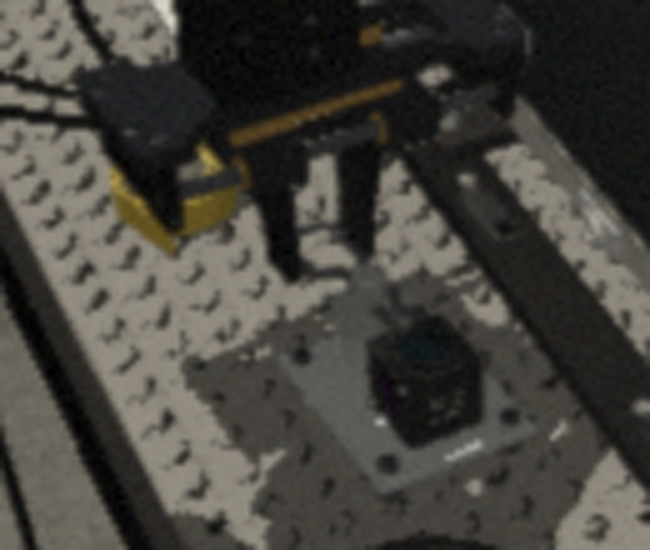

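>>> {"op": "arm_command", "data": {
  "targets": [
    [-0.6,0,0.03,0,2.3],
    [-1.2,0,0.06,0,2.3],
    [-1.8,0,0.1,0,2.3],
    [-2.4,0,0.13,0,2.3],
    [-2.4,0,0.13,0,2.3]
  ],
  "newtons": 45
}}

```text
time: 4.35
position: [0.497, 0.3674, 0.0078]
tool_rot: [0.674, 0.738, 0.01, -0.006]
ft_force: [-10.5, 38.5, 0.5]
grip_width: 0.0292
```

```bash
python3 chk.py 6
```

```text
finger -1 75 lowest z (world) [0.0356 0.036  0.0366 0.0367 0.0372] tool z -0.0282 y [-0.027 -0.017]
finger 1 75 lowest z (world) [0.0371 0.0388 0.0407 0.0408 0.0411] tool z -0.0294 y [0.011 0.021]
shift cm [0. 0. 0.] spin -0.009 yaw 5.2 pos [0.497  0.3674 0.0078] F [-10.5  38.5   0.5] w 0.0292 t 4.35
```

View pics/s6.png

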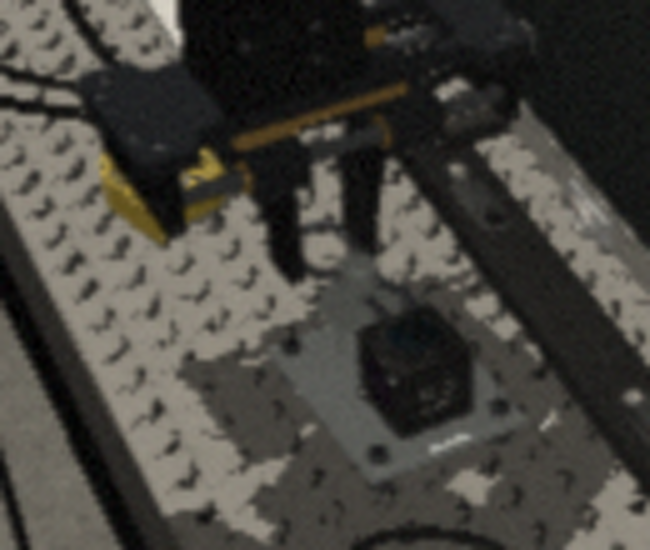

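View pics/w6.png

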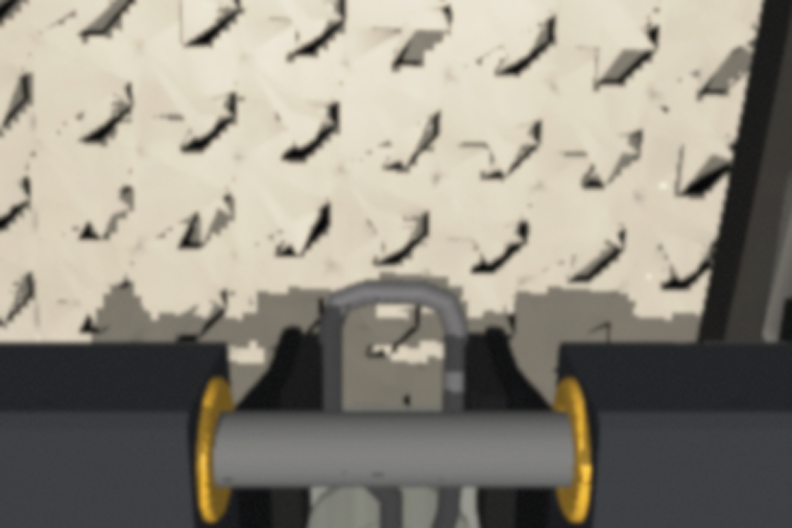

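I got the sign wrong: tool +x points along world +y, so that move pushed the clip about 10 mm inward, with up to 38 N on the wrist. I'm reversing it now, and the grip on the loop looks unchanged.

>>> {"op": "arm_command", "data": {
  "targets": [
    [1.2,0,-0.06,0,2.3],
    [2.4,0,-0.13,0,2.3],
    [2.4,0,-0.13,0,2.3],
    [2.4,0,-0.13,0,2.3]
  ]
}}

```text
time: 4.95
position: [0.4948, 0.3772, 0.0071]
tool_rot: [0.671, 0.741, 0.0, -0.0]
ft_force: [0.3, 1.8, -0.1]
grip_width: 0.0288
```

```bash
python3 chk.py 7
```

```text
finger -1 73 lowest z (world) [0.0344 0.0356 0.0364 0.0377 0.038 ] tool z -0.0274 y [-0.027 -0.017]
finger 1 74 lowest z (world) [0.0352 0.0374 0.0388 0.0416 0.0416] tool z -0.0281 y [0.011 0.02 ]
shift cm [0. 0. 0.] spin -0.001 yaw 5.7 pos [0.4948 0.3772 0.0071] F [ 0.3  1.8 -0.1] w 0.0288 t 4.95
```

View pics/s7.png

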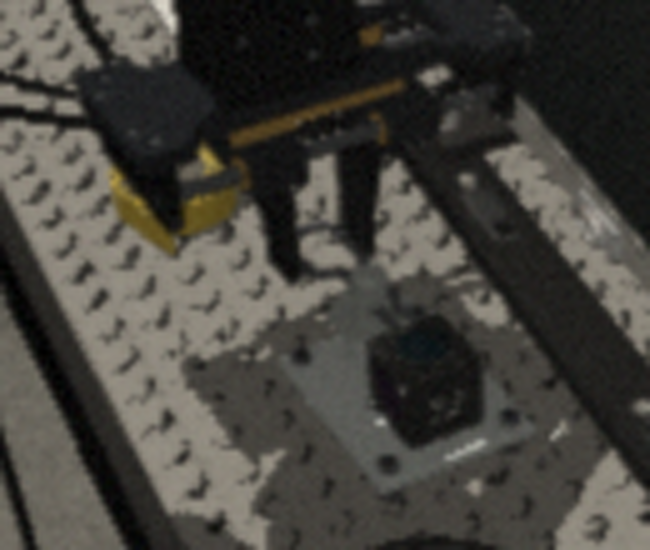

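View pics/w7.png

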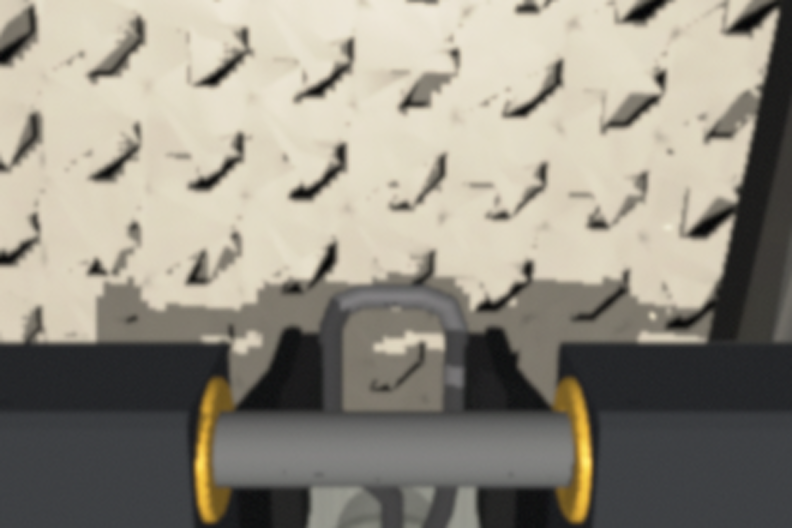

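The views are the same as before the mistake, so the clip is back at its locked position, still gripped and with almost no force on it. Now I'll pull along +x.

>>> {"op": "arm_command", "data": {
  "targets": [
    [0.7,0,0.04,0,2.3],
    [1.4,0,0.08,0,2.3],
    [2.1,0,0.12,0,2.3],
    [2.1,0,0.12,0,2.3]
  ]
}}

```text
time: 5.55
position: [0.4925, 0.3991, 0.0058]
tool_rot: [0.671, 0.741, 0.0, -0.0]
ft_force: [-0.1, 0.5, -0.1]
grip_width: 0.0288
```

```bash
python3 chk.py 8
```

```text
finger -1 72 lowest z (world) [0.0346 0.0348 0.0349 0.0357 0.0359] tool z -0.0288 y [-0.027 -0.016]
finger 1 81 lowest z (world) [0.036  0.0384 0.0388 0.0404 0.0404] tool z -0.0302 y [0.011 0.021]
shift cm [0. 0. 0.] spin 0.0 yaw 5.7 pos [0.4925 0.3991 0.0058] F [-0.1  0.5 -0.1] w 0.0288 t 5.55
```

View pics/w8.png

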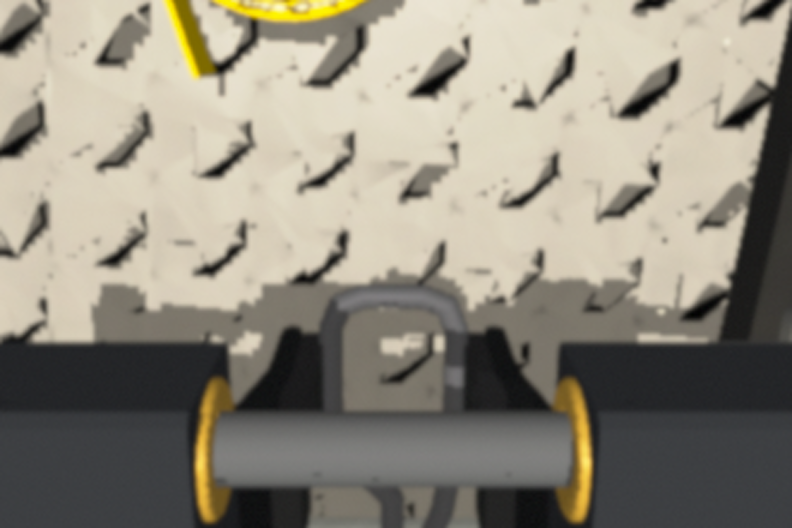

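>>> {"op": "arm_command", "data": {
  "targets": [
    [0.7,0,0.04,0,2.3],
    [1.4,0,0.08,0,2.3],
    [2.0,0,0.1,0,2.3],
    [2.4,0,0.1,0,2.3],
    [2.4,0,0.1,0,2.3]
  ]
}}

```text
time: 6.28
position: [0.4901, 0.4225, 0.0049]
tool_rot: [0.671, 0.742, 0.0, 0.0]
ft_force: [0.3, -0.2, -0.5]
grip_width: 0.0293
```

```bash
python3 chk.py 9;python3 - <<'E'
from h import *
from rig import robot
go(robot.get_obs(),[.43,.424,.005],5.7)
E
```

```text
finger -1 72 lowest z (world) [0.0336 0.034  0.0344 0.0345 0.0351] tool z -0.0286 y [-0.027 -0.016]
finger 1 69 lowest z (world) [0.0337 0.0353 0.0361 0.0375 0.0385] tool z -0.0288 y [0.011 0.021]
shift cm [0. 0. 0.] spin 0.001 yaw 5.7 pos [0.4901 0.4225 0.0049] F [ 0.3 -0.2 -0.5] w 0.0293 t 6.28
shift cm [ 0.79 -5.96 -0.01] spin 0.0 yaw 5.7 pos [0.4901 0.422  0.0049] F [-0.2  0.4 -0.9] w 0.0294 t 6.38
```

View pics/s9.png

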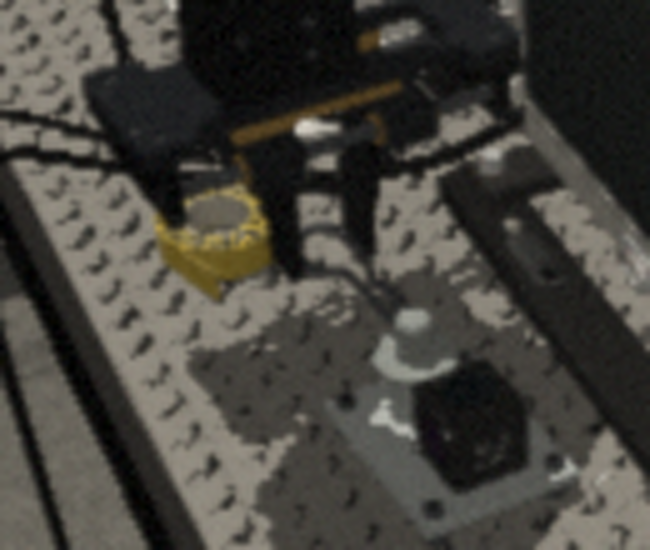

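View pics/w9.png

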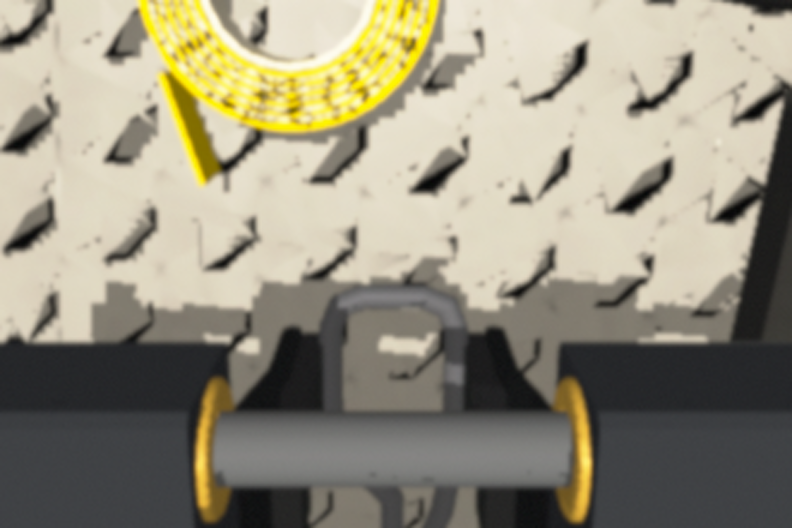

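>>> {"op": "arm_command", "data": {
  "targets": [
    [0,-2.0,-1.0,0,2.3],
    [0,-4.0,-2.0,0,2.3],
    [0,-4.5,-5.0,0,2.3],
    [0,-4.5,-9.0,0,2.3],
    [0,-4.5,-12.0,0,2.3]
  ]
}}

```text
time: 7.0
position: [0.4457, 0.4176, 0.1266]
tool_rot: [0.671, 0.741, 0.001, 0.0]
ft_force: [-0.0, -0.0, -1.1]
grip_width: 0.0296
```

>>> {"op": "arm_command", "data": {
  "targets": [
    [0,0,0,0,2.3],
    [0,0,0,0,2.3]
  ]
}}

```text
time: 7.25
position: [0.4448, 0.417, 0.1241]
tool_rot: [0.671, 0.741, -0.001, -0.0]
ft_force: [-0.7, -0.4, -0.1]
grip_width: 0.0292
```

```bash
python3 chk.py 10;python3 - <<'E'
from h import *
from rig import robot
import cv2
o=robot.get_obs()
# refine tray with depth in fresh top view
m=robot.camera_model("top");p,d=robot.camera("top");np.savez("top2.npz",p=p,d=d,K=m["mtx"],E=m["extrinsics"])
cv2.imwrite("pics/top2.png",p[:,:,::-1])
a=np.radians(105.3);c=np.array([.4785,-.1425])+.026*np.array([np.cos(a),np.sin(a)]);print(c)
go(o,[*c,.125],15.3)
E
```

```text
finger -1 92 lowest z (world) [0.1539 0.154  0.1547 0.1549 0.1553] tool z -0.0298 y [-0.027 -0.016]
finger 1 93 lowest z (world) [0.1513 0.1531 0.1555 0.1558 0.1559] tool z -0.0272 y [0.011 0.021]
shift cm [0. 0. 0.] spin -0.0 yaw 5.7 pos [0.4448 0.417  0.1241] F [-0.7 -0.4 -0.1] w 0.0292 t 7.25
[ 0.4716393  -0.11742151]
shift cm [-53.43  -2.59  -0.08] spin -0.168 yaw 5.7 pos [0.4444 0.4168 0.1233] F [ 0.5  0.5 -0.4] w 0.0291 t 7.35
```

View pics/s10.png

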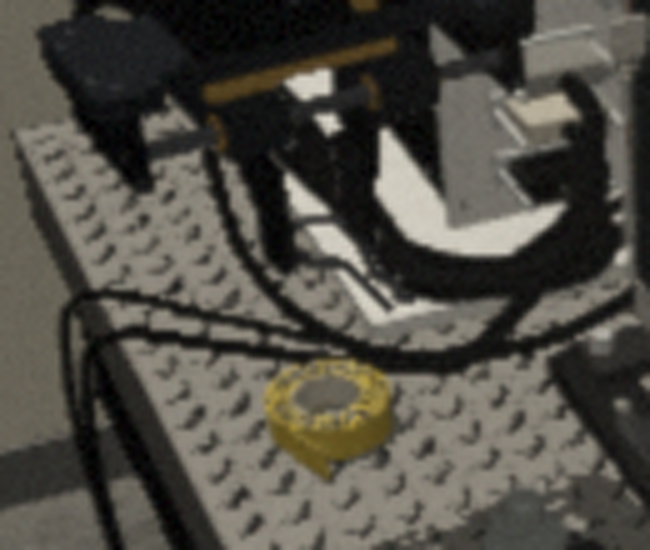

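View pics/top2.png

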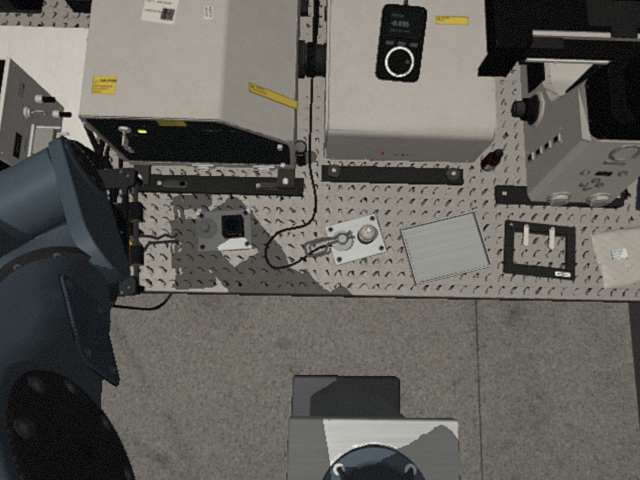

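>>> {"op": "arm_command", "data": {
  "targets": [
    [-53.4,-2.6,0,-0.168,2.3],
    [-53.4,-2.6,0,-0.168,2.3],
    [-53.4,-2.6,0,-0.168,2.3],
    [-53.4,-2.6,0,-0.168,2.3],
    [-53.4,-2.6,0,-0.168,2.3]
  ]
}}

```text
time: 8.02
position: [0.4609, 0.1037, 0.1242]
tool_rot: [0.606, 0.795, -0.0, -0.0]
ft_force: [1.0, -0.2, -0.6]
grip_width: 0.0291
```

Run:
```python
from h import *
from rig import robot
go(robot.get_obs(),[.4716,-.1174,.125],15.3)
```

```text
shift cm [-21.6   -4.82  -0.08] spin 0.001 yaw 15.3 pos [0.4609 0.1037 0.1242] F [ 1.  -0.2 -0.6] w 0.0291 t 8.03
```

>>> {"op": "arm_command", "data": {
  "targets": [
    [-21.6,-4.8,0,0,2.3],
    [-21.6,-4.8,0,0,2.3],
    [-21.6,-4.8,0,0,2.3],
    [-21.6,-4.8,0,0,2.3],
    [-21.6,-4.8,0,0,2.3]
  ]
}}

```text
time: 8.65
position: [0.4724, -0.118, 0.1242]
tool_rot: [0.608, 0.794, -0.0, -0.0]
ft_force: [-0.3, 1.3, -0.5]
grip_width: 0.0291
```

```bash
python3 chk.py 11
python3 - <<'E'
from h import *
from rig import robot
import cv2
o=robot.get_obs()
m=robot.camera_model("wrist");p,d=robot.camera("wrist");np.savez("w12.npz",p=p,d=d,K=m["mtx"],E=m["extrinsics"])
cv2.imwrite("pics/w12.png",p[:,:,::-1])
go(o,[.4716,-.1174,.125],15.3)
m=robot.camera_model("scene");p,d=robot.camera("scene");cv2.imwrite("pics/s12.png",cv2.resize(p[200:480,250:570,::-1],None,fx=2.4,fy=2.1))
E
```

```text
finger -1 111 lowest z (world) [0.1522 0.1526 0.1535 0.1546 0.1547] tool z -0.028 y [-0.025 -0.014]
finger 1 32 lowest z (world) [0.1551 0.1561 0.1566 0.157  0.1571] tool z -0.0309 y [0.01  0.022]
shift cm [0. 0. 0.] spin 0.163 yaw 15.1 pos [ 0.4724 -0.118   0.1242] F [-0.3  1.3 -0.5] w 0.0291 t 8.65
shift cm [-0.25 -0.03 -0.09] spin -0.001 yaw 15.3 pos [ 0.4712 -0.1149  0.1241] F [-0.   0.  -0.4] w 0.0291 t 8.75
```

View pics/s12.png

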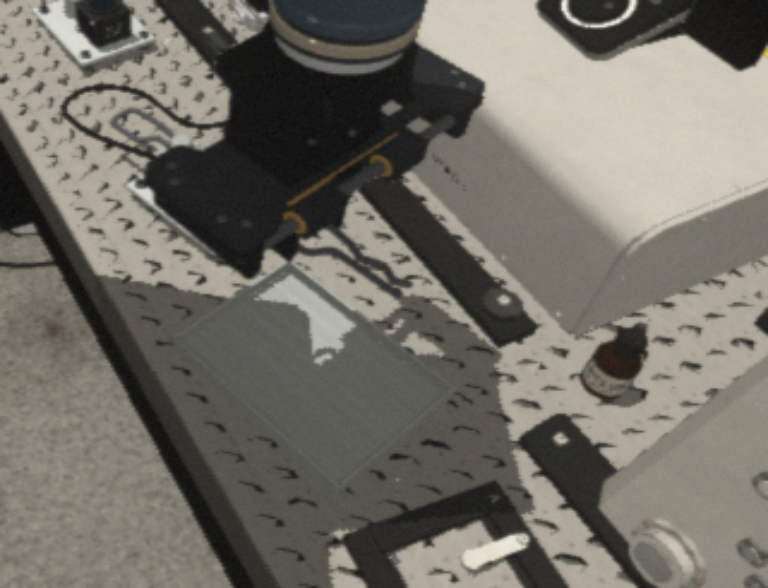

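View pics/w12.png

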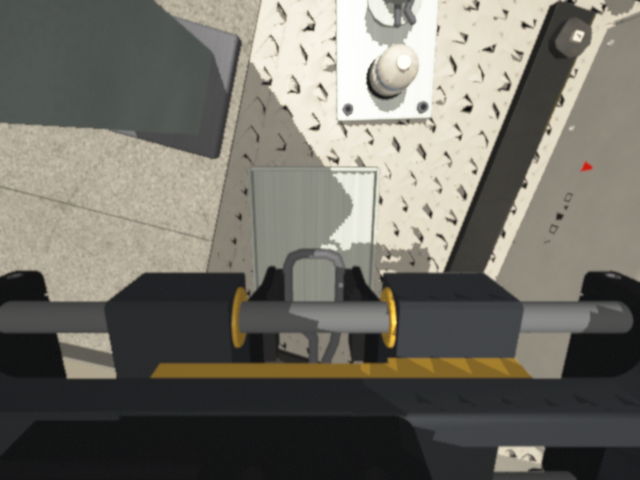

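Run:
```python
from h import *
from rig import robot
p,d,K,E=load("w12")
c=cast(E,K,[[251,167],[379,167]],.018);print(c.round(4),np.linalg.norm(c[0]-c[1]))
a=np.radians(105.3);y=np.array([np.cos(a),np.sin(a)]);print("centre",(c.mean(0)[:2]-y*.078).round(4),"ang",np.degrees(np.arctan2(*(c[1]-c[0])[[1,0]])))
```

```text
[[ 0.4064 -0.0793  0.018 ]
 [ 0.5138 -0.0499  0.018 ]] 0.1113924040932566
centre [ 0.4807 -0.1398] ang 15.304242232319845
```

>>> {"op": "arm_command", "data": {
  "targets": [
    [-0.1,0.2,5.0,0,2.3],
    [-0.1,0.2,9.0,0,2.3],
    [-0.1,0.2,11.5,0,2.3],
    [-0.1,0.2,12.5,0,2.3],
    [-0.1,0.2,12.5,0,2.3]
  ]
}}

```text
time: 9.48
position: [0.4742, -0.1149, -0.0002]
tool_rot: [0.606, 0.796, -0.0, -0.001]
ft_force: [-0.2, 0.0, 0.3]
grip_width: 0.0291
```

```bash
python3 chk.py 13
```

```text
finger -1 30 lowest z (world) [0.0294 0.0298 0.0314 0.0316 0.0325] tool z -0.0296 y [-0.026 -0.015]
finger 1 6 lowest z (world) [0.0185 0.0186 0.0295 0.0361 0.0436] tool z -0.0188 y [0.013 0.051]
shift cm [0. 0. 0.] spin 0.169 yaw 15.4 pos [ 4.742e-01 -1.149e-01 -2.000e-04] F [-0.2  0.   0.3] w 0.0291 t 9.47
```

View pics/s13.png

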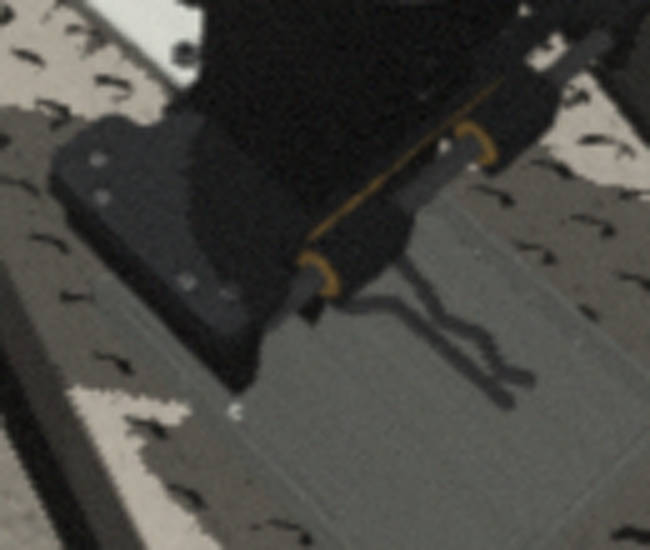

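View pics/w13.png

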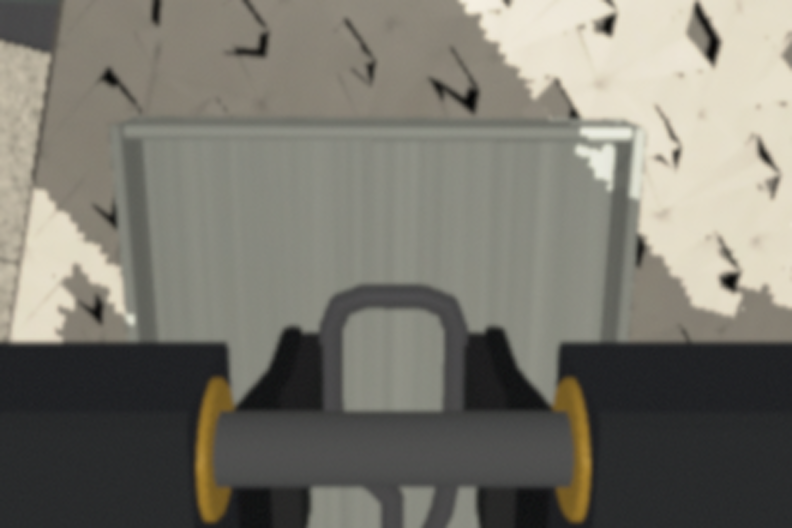

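At a reported z of 0 the tool touches nothing, so the TCP offset is confirmed. The clip is centred in the tray at the right angle. I'll lower it in small steps.

>>> {"op": "arm_command", "data": {
  "targets": [
    [0,0,1.0,0,2.3],
    [0,0,1.6,0,2.3],
    [0,0,2.0,0,2.3],
    [0,0,2.0,0,2.3]
  ]
}}

```text
time: 10.07
position: [0.4741, -0.1158, -0.0204]
tool_rot: [0.607, 0.795, -0.0, -0.0]
ft_force: [-0.0, 0.8, -0.7]
grip_width: 0.0293
```

```bash
python3 chk.py 14
```

```text
finger -1 12 lowest z (world) [0.0186 0.019  0.0193 0.0205 0.0213] tool z -0.039 y [-0.026 -0.023]
finger 1 7 lowest z (world) [0.0199 0.0224 0.0253 0.0349 0.0353] tool z -0.0403 y [0.014 0.042]
shift cm [0. 0. 0.] spin 0.168 yaw 15.3 pos [ 0.4741 -0.1158 -0.0204] F [-0.   0.8 -0.7] w 0.0293 t 10.07
```

View pics/s14.png

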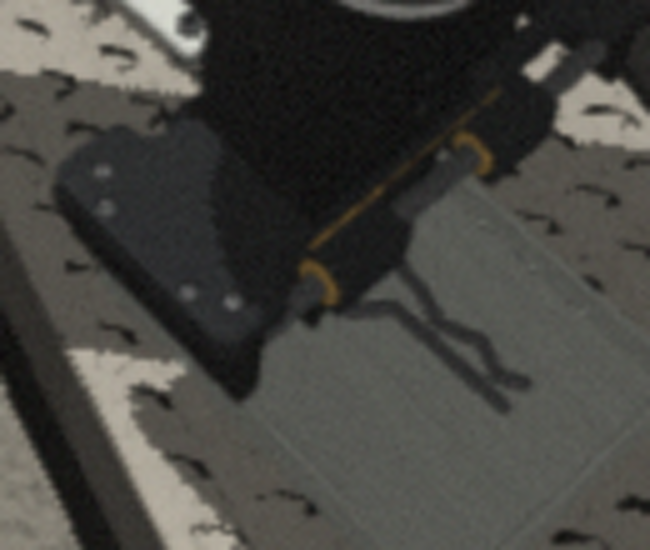

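Next I lower it another 3 mm and read the force.

>>> {"op": "arm_command", "data": {
  "targets": [
    [0,0,0.15,0,2.3],
    [0,0,0.3,0,2.3],
    [0,0,0.3,0,2.3]
  ]
}}

```text
time: 10.55
position: [0.4743, -0.1158, -0.0231]
tool_rot: [0.606, 0.795, -0.0, -0.0]
ft_force: [0.3, 0.9, -1.7]
grip_width: 0.0292
```

>>> {"op": "arm_command", "data": {
  "targets": [
    [0,0,0,0,3.3],
    [0,0,0,0,3.8],
    [0,0,0,0,4.5],
    [0,0,0,0,4.5]
  ]
}}

```text
time: 11.05
position: [0.4744, -0.1159, -0.023]
tool_rot: [0.607, 0.795, 0.0, 0.0]
ft_force: [-0.2, 0.1, 0.3]
grip_width: 0.0434
```

>>> {"op": "arm_command", "data": {
  "targets": [
    [0,0,-1.0,0,4.5],
    [0,0,-4.0,0,4.5],
    [0,0,-9.0,0,4.5],
    [0,0,-15.0,0,4.5],
    [0,0,-20.0,0,4.5]
  ]
}}

```text
time: 11.68
position: [0.4743, -0.1158, 0.1798]
tool_rot: [0.606, 0.795, 0.0, 0.001]
ft_force: [0.4, -0.3, -0.5]
grip_width: 0.0447
```

Run:
```python
from h import *
from rig import robot
go(robot.get_obs(),[.40,.15,.2],15)
```

```text
shift cm [27.6  -0.14 -2.05] spin 0.006 yaw 15.3 pos [ 0.4743 -0.1158  0.1798] F [ 0.4 -0.3 -0.5] w 0.0447 t 11.68
```

>>> {"op": "arm_command", "data": {
  "targets": [
    [13,-6,-3,0,4.5],
    [25,-6,-3,0,4.5],
    [25,-6,-3,0,4.5],
    [25,-6,-3,0,4.5],
    [25,-6,-3,0,4.5]
  ]
}}

```text
time: 12.3
position: [0.3473, 0.1119, 0.2076]
tool_rot: [0.604, 0.797, -0.0, -0.0]
ft_force: [0.4, -1.3, -0.1]
grip_width: 0.0449
```

Run:
```python
from h import *
from rig import robot
import cv2
for n,(y0,y1,x0,x1,f) in dict(top=(200,300,300,500,4),scene=(220,440,270,470,2.7)).items():
    m=robot.camera_model(n);p,d=robot.camera(n);np.savez(n+"9.npz",p=p,d=d,K=m["mtx"],E=m["extrinsics"])
    cv2.imwrite(f"pics/f_{n}.png",cv2.resize(p[y0:y1,x0:x1,::-1],None,fx=f,fy=f,interpolation=cv2.INTER_CUBIC))
```

```text
(no output)
```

View pics/f_top.png

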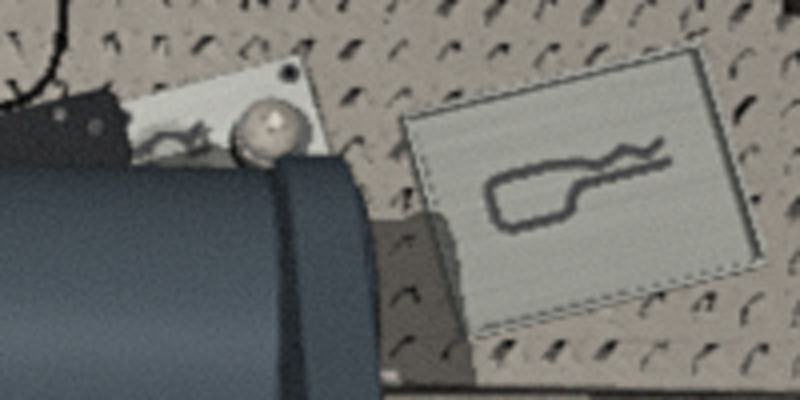

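View pics/f_scene.png

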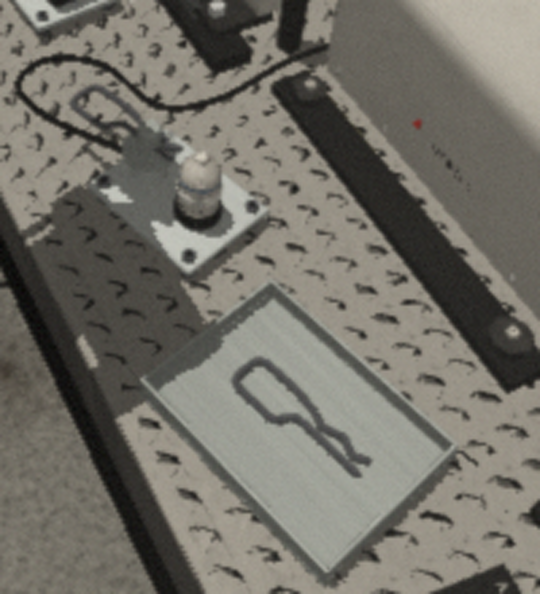

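Both views show the clip lying flat inside the tray (top crop, about (490–670, 140–230), well clear of the walls). The lens clip is still in its pin and the arm is clear of everything.

Run:
```python
from rig import robot
print(robot.get_obs()["joint_velocities"].round(3)); print(robot.hand_in())
```

```text
[-0.052  0.025 -0.029 -0.013 -0.013 -0.015]
the job is handed in; nothing more can be done
None
```

The filter cube's clip is out of its pin and lying flat in the steel tray. I handed the job in at about 12.4 s of the 43 s allowed; no verdict is reported.

**Last checks:** Fresh top and scene views show the clip flat inside the tray, well clear of the walls. The lens clip is still in its pin, and the gripper is open and clear of everything. At hand-in the arm was still settling slightly, at no more than 0.05 rad/s.

**What went wrong or disagreed:**
- **Wrong pull direction:** My first pull had the wrong sign, so it pushed the clip about 10 mm further into its pin. The wrist force reached about 40 N (38.5 N along y), against the 120 N limit. I don't think it counts as the gripper's body pressing, because the fingers held the clip, but it was close to that 40 N limit. I reversed straight away, the views matched the earlier ones, and the correct pull then read almost no force.
- **Fingertip offset:** Both depth cameras put the fingertips about 28 mm behind the reported TCP. I worked from the camera heights, and descending with no contact force bore them out.
- **Loop width:** The closed grip read 29 mm on the loop, against the 31 mm stated.

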